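# Put the spare battery from its case on the charger

### The job

Open the black instrument case by its orange pull tab, pushing the lid over past its balance point so that it stays open by itself. Then lift out the battery pack and set it down flat on the free bench, let go of it and take it again by its two ends, and lower it (do not drop it) all the way down between the charger's cheeks, with its orange end at the end with the green lamps and its ends flush with the charger's. Leave the case open and do not disturb the vial, the pin tin, the red marker and the petri dish.

Things in the scene. Friction and masses are not known exactly. Their poses are not given: they have to be found in the camera images.
- case: Black instrument case, fixed, 124 (x) x 140 (y) x 44 mm without its lid, 66 mm high with the lid shut. Origin: centre of its underside; x points from the front (pull tab) to the hinge at the back, y along the hinge, z up. Filled with grey foam, top 36 mm above the bench, with a pocket in its middle.
- pocket (a point): Centre of the pocket's floor, 12 mm above the bench. The battery lies in it lengthwise along the case's x, 2 to 4 mm clear at ends and corners. A trough 42 mm wide (x), equally deep, runs out on both sides of the battery to 65 mm from the middle (y): in the case it can be gripped only across its 34 mm width, fingers closing along the case's y.
- case_lid (a joint): Lid angle, rad: 0 shut, 1.95 at its stop, leaning back wide open. Hinge along the case's y, free (no latch, spring or detent). Lid 124 x 140 x 22 mm, 0.16 kg; it balances near 1.4 rad: below that it falls shut, beyond it falls open against its stop and stays.
- lid_hinge (a point): Middle of the hinge line, at the case's back rim: 62 mm behind the case's centre, 44 mm above the bench.
- lid_tab (a point): Centre of the orange pull tab at the middle of the lid's front edge; moves with the lid. Shut: 76 mm in front of the case's centre, 52 mm above the bench (138 mm before the hinge line and 8 mm above it). The tab is 20 mm wide (case y), 8 mm thick, juts 26 mm out; nothing is beneath it; it can be pinched from above across its width or lifted from below.
- battery: Battery pack, a grey block with an orange cap on one end, 60 (x) x 34 (y) x 28 mm (z), about 0.14 kg. Origin: centre of its underside; its +x end is the orange one. At the start it lies in the case's pocket, orange end to the hinge, its underside 12 mm and its top 40 mm above the bench.
- orange_end (a point): Centre of the battery's orange end face (30 mm from the middle along its +x, 14 mm up).
- charger: White charger, fixed: base 60 (x) x 78 (y) mm, floor 10 mm above the bench, and along both long sides a cheek 18 mm thick, 60 mm long, 46 mm high over the bench. The channel between them, 40 mm wide, is open at both x ends and above; the battery goes into it along x, only its ends free for fingers. Origin: centre of its underside; +x is the end with two green lamps.
- lamp_end (a point): Where the centre of the battery's orange end face belongs when it is fully down: at the charger's lamp end, 30 mm from its middle along +x, 24 mm above the bench.
- vial: Bystander: clear specimen vial with a white cap, standing, 22 mm across, 55 mm high. Origin: centre of its underside.
- pin_tin: Bystander: round red pin tin, 62 mm across, 22 mm high. Origin: centre of its underside.
- marker: Bystander: red felt marker lying on its side, 138 mm long (its y) and 15 mm thick. Origin: middle of its underside.
- petri: Bystander: petri dish with insects, 47 mm across, 10 mm high. Origin: centre of its underside.
Mind the look-alikes: they are no part of the job. There is more than one size of the case; the job needs the larger.

How it is judged (in metres and radians):
On the way, in this order (a step that is already met when the one before it is completed fails the run):
1. the lid has gone over past its balance point (angle above 1.6 rad) and stays there with nothing of the robot touching case or lid (value of joint case_lid above 1.6 rad and contact force between case and the fingers below 0.1 N and contact force between case and the arm below 0.1 N), for 0.3 s.
2. the battery lies flat on the bench, released and still, more than 100 mm from the case's centre and 80 mm from the charger's (height (world z) of battery below 0.005 m and angle between battery's own z axis and vertical below 0.1 rad and linear speed of battery below 0.02 m/s and horizontal distance between battery and case above 0.1 m and horizontal distance between battery and charger above 0.08 m and contact force between battery and the fingers below 0.1 N), for 0.2 s.
At the end, for the whole second after the job is handed in: The battery lies still, released and level (0.1 rad) on the charger's floor (height within 4 mm), centred within 6 mm along and 5 mm across, its orange end within 12 mm of its place at the lamp end; the case lid still stands open (above 1.6 rad) (value of joint case_lid above 1.6 rad and z of battery in the frame of charger between 0.006 and 0.014 m and x of battery in the frame of charger between -0.006 and 0.006 m and y of battery in the frame of charger between -0.005 and 0.005 m and distance between orange_end and lamp_end below 0.012 m and angle between battery's own z axis and vertical below 0.1 rad and linear speed of battery below 0.01 m/s and contact force between battery and the fingers below 0.1 N); the robot touches nothing.
It fails at once if the battery is dropped (moves faster than 0.35 m/s while the fingers do not hold it) (linear speed of battery above 0.35 m/s and contact force between battery and the fingers below 0.1 N).
It fails at once if the vial is moved more than 30 mm from where it stood (distance of vial from where it was at the start of the episode above 0.03 m).
It fails at once if the pin tin is moved more than 30 mm from where it stood (distance of pin_tin from where it was at the start of the episode above 0.03 m).
It fails at once if the red marker is moved more than 30 mm from where it stood (distance of marker from where it was at the start of the episode above 0.03 m).
It fails at once if the petri dish is moved more than 30 mm from where it stood (distance of petri from where it was at the start of the episode above 0.03 m).
It also fails if it takes over 67 s, if anything falls off the work surface, if the arm or the gripper's body presses on something with over 40 N, if the wrist force passes 120 N, or if a joint passes its speed limit or range.

### The arm

A 6-joint arm with a two-finger parallel gripper is mounted at the origin on the work surface; the furniture and walls round the work are solid. World frame = base frame: x ahead of the robot, y to its left, z up, the work surface at z = 0. Lengths are in mm, angles in rad, forces in N, time in s.
With the tool pointing down it reaches from about 275 to 825 mm from the base axis. Payload 4.9 kg.
Tool frame: the origin (TCP) lies midway between the tips of the shut fingers; the grasp point (between the pads) lies 19 mm behind it; z points along the fingers, y is the line along which they close (so a half turn about z gives the same grasp; the last joint's range is limited). The gripper opens to 85 mm and grips with 20 to 120 N. Pads are 22 mm wide; open, the fingers measure 114 mm over their backs; the gripper's body (76 mm by 85 mm) begins 54 mm behind the grasp point. The pads swing forward as they close: fully open they stand 13 mm farther back than shut.
Start: joints at [0.997, 0.326, -0.193, 1.052, 0, 1.437], TCP at [234.164, 497.68, 231.281] pointing down, gripper open.
Joint ranges: [-2.65, 2.65], [-0.97, 1.79], [-1.3, 1.35], [-1.93, 2.1], [-1.47, 1.37], [-3.14, 3.14]. Speed limits (rad/s): [2.57, 2.57, 3.14, 3.14, 3.14, 3.14].

### API

Orientations are given as a unit quaternion [w, x, y, z].
In Python, from plant import bot, read_camera, workorder, nets gives the robot as it stands. The module is installed in compiled form; this text tells all that it offers.
- The arm moves only by the shell command python3 -m crank 'ROWS' [FORCE]. ROWS is JSON, a list that holds one entry, the list of rows, each a list of 5 numbers: the opening, from -1 (shut) to 1 (fully open), so that 0 is half open, then the shift along the world's x, y, z in cm, then the turn about the world's z in rad. In form: [[[jaw, x, y, z, yaw], ...]]. A call has 1 to 20 rows; each row shifts and turns the commanded pose from where the row before left it; what a row does not reach is not made up. A row lasts 1/10 s, in which the tool goes at most 50 mm and 8.59 degrees, less where a joint would pass 70% of its speed; a pose out of reach is approached as far as the arm can. A call with a gripper value outside its range is refused whole. The fingers move at their own pace and stop on an object; FORCE is the grip in N (left out, the last holds). Time passes only in rows, so rows that do not move let the fingers close. It gives the time, the measured TCP pose, the force, the opening and the grip force at its end, in the units of the state.
- bot.get_state(): the state, without advancing time (a new reading comes with each control period).
- read_camera(name): name is "scene" or "top"; returns a dict with "frame" (480x640x3 uint8, red, green, blue), "fovy" (degrees; the focal length in pixels is half the picture's height over the tangent of half this angle, whatever the lens; pixels are square), "cx", "cy" (the principal point, pixels), "dist" ([k1, k2, p1, p2, k3] as OpenCV has them; the pictures are not rectified), "T" (4x4, takes a point from camera to world coordinates). Camera axes: x right, y up, looking along -z (the intrinsics and any distortion apply to the point x, -y, -z); pixel columns grow to the right and rows downward; lengths in mm; the calibration is good to about 2 mm. A picture is of the moment at which its call begins. There is no depth.
- workorder.hand_in(): hands the job in; it is judged then, once.
Trained networks look in a picture, given as the dict that the camera call returned (one of the last four; its "shot" number tells which), for a name from the list of things; names that differ only in an ending like _2 or _b are one class to them, and where a whole thing is asked for, a point or a joint stands for the part that bears it (a point fixed in the world has none). Each returns a list of dicts, best first, with "p" (0 to 1); they miss things now and then, are a little off and sometimes report something else, mostly with a low value. They report only what shows in the picture. A call takes as long as a camera call. They do not tell look-alikes from the thing itself.
- nets.trace(picture, thing): "region" (480x640 bool, what is visible of it) and "rect" ([left, top, right, bottom] in pixels, round what is visible of it).
- nets.landmark_of(picture, thing): "point" ([column, row] in pixels: a listed point, or the origin of a listed thing).
The state is a dict: "t": time; "q": joint angles; "qd": joint speeds; "effort": joint torques, N m; "eef_pos": TCP position; "ee_rot": TCP orientation; "force": force on the tool from outside, world axes, zero at the start; "moment": the same for the moment, N m; "opening": finger opening in mm; "grasp_force": force on a finger pad.
Only numpy, scipy, OpenCV 4.12 (cv2) and the standard library are available. Lean on these libraries where they do the work, as an engineer would, in place of code of your own. Each camera call takes 0.05 s, during which the arm holds its last target. There are 200 camera calls.

## Working session

There is one attempt and no reset: what is moved stays moved. The work goes in short steps, Python scripts to look and compute and a shell command to move; the robot and the scene stay as the last step left them, time stands still between calls to the robot, and variables do not carry over. Pictures are saved under pics/ and viewed, at most 12 in all, crops included, and the job is handed in when it is done.

```bash
mkdir -p pics
cat > h.py <<'E'
import numpy as np, cv2
from plant import bot, read_camera, workorder, nets
def K(c):
    f=240/np.tan(np.radians(c["fovy"])/2)
    return np.array([[f,0,c["cx"]],[0,f,c["cy"]],[0,0,1.]])
def ray(c,uv):
    p=cv2.undistortPoints(np.array([[uv]],float),K(c),np.array(c["dist"],float))[0,0]
    T=np.array(c["T"]); return T[:3,3],T[:3,:3]@np.array([p[0],-p[1],-1.])
def at(c,uv,z):
    o,d=ray(c,uv); return (o+d*(z-o[2])/d[2]).round(1)
def proj(c,P):
    T=np.array(c["T"]); q=(np.atleast_2d(P)-T[:3,3])@T[:3,:3]; q=q*[1,-1,-1]
    return cv2.projectPoints(q,np.zeros(3),np.zeros(3),K(c),np.array(c["dist"],float))[0][:,0]
def save(c,n,box=None,s=1):
    f=c["frame"][:,:,::-1]
    if box: f=f[box[1]:box[3],box[0]:box[2]]
    cv2.imwrite("pics/"+n,cv2.resize(f,None,fx=s,fy=s))
Z=dict(case=0,lid_tab=52,lid_hinge=44,battery=12,charger=0,lamp_end=24,vial=0,pin_tin=0,marker=0,petri=0,pocket=12,case_lid=55)
E
cat > m.py <<'E'
from h import *
print(bot.get_state())
for n in("scene","top"):
    c=read_camera(n); save(c,n+"0.png"); print(n,np.array(c["T"]).round(2).tolist(),c["fovy"])
    for k,z in Z.items():
        for r in nets.landmark_of(c,k)[:4]:
            print(k,round(r["p"],2),np.round(r["point"]),at(c,r["point"],z))
E
python3 m.py
```

```text
{'t': 0.0, 'q': array([ 9.96812695e-01,  3.26939193e-01, -1.93613601e-01,  1.05200030e+00,
       -2.02129466e-06,  1.43659985e+00]), 'qd': array([1.27258408e-03, 3.60976588e-04, 1.13990824e-03, 1.48431298e-03,
       9.90146306e-05, 2.26678174e-04]), 'effort': array([ 1.49904597e-03, -4.43400228e+01,  2.62440777e+01,  1.55207893e-02,
        6.70976465e-05, -8.58362256e-06]), 'eef_pos': array([233.82160208, 497.1620114 , 230.49311487]), 'ee_rot': array([-3.03620226e-04,  2.18125679e-01,  9.75920292e-01, -8.24241392e-04]), 'force': array([-0.44218232,  0.25847639,  0.3238375 ]), 'moment': array([-0.07665348,  0.01910341,  0.05420695]), 'grasp_force': 0.0, 'opening': 85.01088095707887}
scene [[0.77, 0.39, -0.5, -157.22], [-0.64, 0.47, -0.61, -606.52], [-0.0, 0.79, 0.61, 839.37], [0.0, 0.0, 0.0, 1.0]] 50.32021550688344
case 0.98 [252. 196.] [533.  554.2   0. ]
case 0.66 [309. 223.] [574.3 327.6   0. ]
lid_tab 0.97 [246. 190.] [494.1 523.1  52. ]
lid_tab 0.73 [292. 218.] [510.  315.6  52. ]
lid_hinge 0.55 [317. 197.] [637.5 367.1  44. ]
charger 0.6 [360. 309.] [449.4 -17.3   0. ]
lamp_end 0.83 [376. 297.] [486.7 -29.7  24. ]
lamp_end 0.19 [293. 290.] [355.8 112.5  24. ]
vial 0.71 [292. 289.] [372.3 139.4   0. ]
pin_tin 0.55 [296. 221.] [552.9 359.8   0. ]
marker 0.66 [459. 305.] [ 636.2 -158.7    0. ]
petri 0.52 [397. 288.] [567.4 -22.3   0. ]
pocket 0.7 [254. 193.] [537.1 545.9  12. ]Traceback (most recent call last):
  File "m.py", line 6, in <module>
    for r in nets.landmark_of(c,k)[:4]:
             ~~~~~~~~~~~~~~~~^^^^^
ValueError: it knows: battery, case, charger, lamp_end, lid_hinge, lid_tab, marker, orange_end, petri, pin_tin, pocket, vial
```

```bash
sed -i 's/,case_lid=55//' h.py; sed -i 's/^print(bot.*//; s/0.png/1.png/' m.py; python3 m.py
```

```text
scene [[0.77, 0.39, -0.5, -157.22], [-0.64, 0.47, -0.61, -606.52], [-0.0, 0.79, 0.61, 839.37], [0.0, 0.0, 0.0, 1.0]] 50.32021550688344
case 0.82 [251. 195.] [532.4 560.    0. ]
case 0.6 [308. 223.] [572.3 329.2   0. ]
case 0.6 [318. 198.] [678.4 411.5   0. ]
lid_tab 0.79 [292. 223.] [496.7 299.9  52. ]
lid_tab 0.75 [244. 193.] [482.1 510.6  52. ]
lid_tab 0.2 [307. 221.] [533.1 280.8  52. ]
lid_hinge 0.79 [261. 177.] [575.8 564.8  44. ]
lid_hinge 0.67 [316. 199.] [626.8 357.8  44. ]
lid_hinge 0.34 [363. 311.] [419.3 -55.2  44. ]
charger 0.92 [359. 309.] [448.9 -16.    0. ]
lamp_end 0.67 [376. 299.] [484.2 -33.3  24. ]
vial 0.42 [293. 290.] [369.6 133.9   0. ]
marker 0.53 [456. 300.] [ 643.  -141.9   -0. ]
petri 0.51 [398. 289.] [568.2 -25.8   0. ]
pocket 0.93 [254. 190.] [546. 562.  12.]
pocket 0.28 [295. 221.] [541.1 348.1  12. ]
top [[-0.02, 1.0, -0.09, 390.83], [-1.0, -0.02, -0.02, 168.86], [-0.02, 0.09, 1.0, 1147.87], [0.0, 0.0, 0.0, 1.0]] 55.6714709899311
case 0.87 [175. 216.] [536.9 566.8   0. ]
case 0.74 [265. 197.] [581.1 331.3   0. ]
lid_tab 0.63 [184. 229.] [497.7 526.6  52. ]
lid_tab 0.59 [405. 195.] [570.5 -16.1  52. ]
lid_tab 0.57 [276. 222.] [511.9 299.5  52. ]
lid_hinge 0.85 [252. 176.] [629.2 357.9  44. ]
lid_hinge 0.8 [161. 196.] [582.4 587.9  44. ]
lid_hinge 0.51 [276. 221.] [515.3 300.6  44. ]
charger 0.63 [400. 246.] [449.8  -8.7   0. ]
lamp_end 0.92 [404. 231.] [485.4 -15.7  24. ]
vial 0.45 [342. 280.] [367.4 138.9   0. ]
pin_tin 0.67 [481. 243.] [ 452.4 -215.7    0. ]
marker 0.89 [450. 174.] [ 631.8 -143.1    0. ]
petri 0.53 [402. 197.] [574.  -18.3   0. ]
pocket 0.77 [177. 215.] [538.  556.1  12. ]
pocket 0.22 [402. 244.] [452.9 -11.7  12. ]
```

View pics/scene0.png

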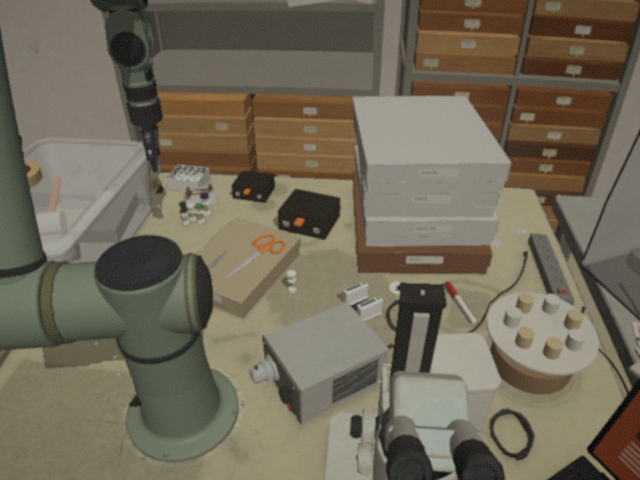

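View pics/top1.png

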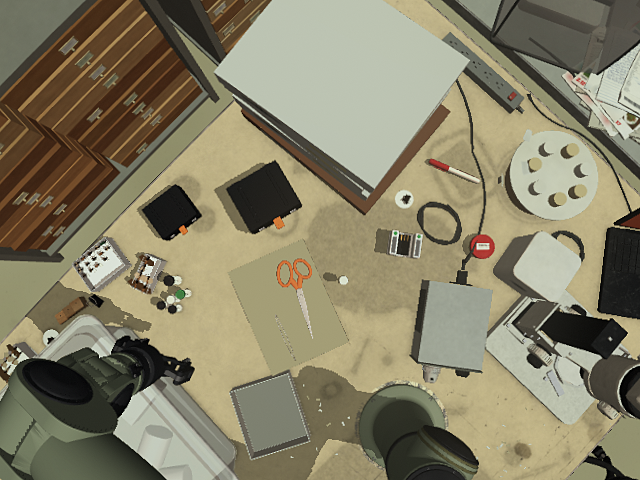

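The larger case is at top (265,197), with its tab at (279,223). The charger is at (405,244) with its lamps facing up, the vial at (343,280), the petri dish at (404,198), the marker at (455,171) and the tin at (483,246). The smaller case at (172,212) is the decoy. Next I'll zoom in and fit.

```bash
cat > f.py <<'E'
from h import *
from scipy.optimize import minimize
c=read_camera("top"); save(c,"crop.png",(200,140,440,310),3.3)
def box(L,W,z0,z1): return np.array([[a*L/2,b*W/2,z] for a in(-1,1) for b in(-1,1) for z in(z0,z1)])
def place(P,x): 
    C,S=np.cos(x[2]),np.sin(x[2]); return P@np.array([[C,S,0],[-S,C,0],[0,0,1]])+[x[0],x[1],0]
def fit(thing,P,x0,near):
    rs=[r for r in nets.trace(c,thing) if np.hypot((r["rect"][0]+r["rect"][2])/2-near[0],(r["rect"][1]+r["rect"][3])/2-near[1])<20]
    m=rs[0]["region"]; print(thing,rs[0]["p"],rs[0]["rect"],m.sum())
    def cost(x):
        a=np.zeros((1920,2560),np.uint8)
        cv2.fillConvexPoly(a,cv2.convexHull(((proj(c,place(P,x))+.5)*4).astype(np.float32)).round().astype(np.int32),255)
        a=cv2.resize(a,(640,480),interpolation=cv2.INTER_AREA)/255.
        return np.abs(a-m).sum()
    r=minimize(cost,x0,method="Nelder-Mead",options=dict(initial_simplex=np.array([x0]+[np.add(x0,d) for d in([8,0,0],[0,8,0],[0,0,.15])])))
    print(thing,r.x,r.fun)
    return r.x
if __name__=="__main__":
    fit("case",box(124,140,0,66),[578,330,.457],(265,197))
    fit("charger",box(60,78,0,46),[450,-10,-.1],(405,244))
E
python3 f.py
```

```text
case 0.91 [227.1, 160.9, 304.6, 232.4] 3171
case [5.74999164e+02 3.29402103e+02 5.37917694e-01] 151.25882352941176
charger 0.66 [384.8, 231.9, 421.6, 254.8] 815
charger [ 4.53419443e+02 -1.53151809e+01 -1.40538501e-01] 74.29803921568627
```

View pics/crop.png

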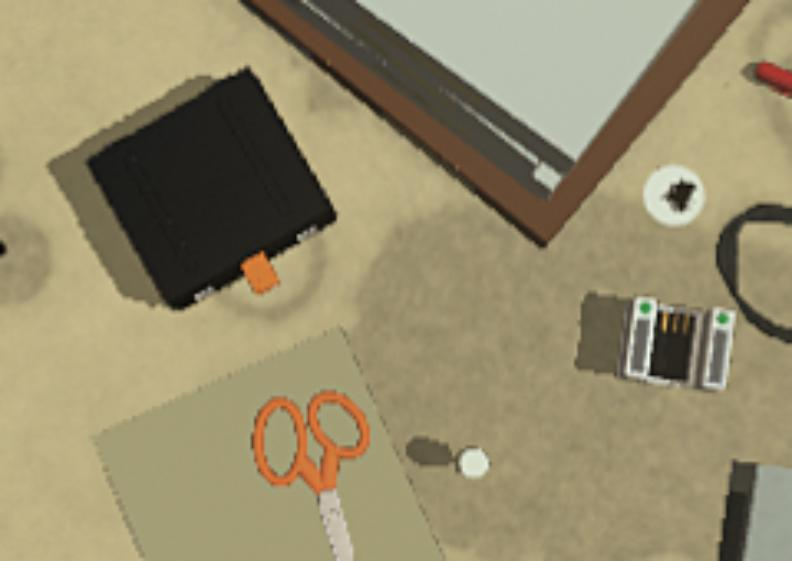

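```bash
cat >> h.py <<'E'
def cr(u,v): return (u/3.3+200-.35,v/3.3+140-.35)
E
python3 - <<'E'
from h import *
from f import place
c=read_camera("top")
print("tab",at(c,cr(261,272),56))
for p in[(248,68),(88,160),(336,213)]: print(at(c,cr(*p),66))
for p in[(645,308),(722,318)]: print("lamp",at(c,cr(*p),46))
for p in[(635,296),(736,311),(620,376),(727,389)]: print("cor",at(c,cr(*p),46))
print(at(c,cr(545,243),0),at(c,cr(342,328),20),"vial",at(c,cr(473,463),55), "petri",at(c,cr(674,195),10))
for x in([575,329.4,.538],[453.4,-15.3,-.14]):
    pass
T=place(np.array([[-76,0,56],[-62,70,66],[-62,-70,66],[62,70,66],[62,-70,66]]),[575,329.4,.538])
print((proj(c,T)-[200,140]+.35)*3.3)
s=read_camera("scene"); save(s,"sc.png",(260,170,420,330),3.75)
print((proj(s,T)-[260,170])*3.75)
T=place(np.array([[a*30,b*39,46] for a in(-1,1) for b in (-1,1)]),[453.4,-15.3,-.14])
print((proj(s,T)-[260,170])*3.75,(proj(c,T)-[200,140]+.35)*3.3)
E
```

```text
tab [510.4 291.4  56. ]
[660.8 298.5  66. ]
[594.8 417.3  66. ]
[551.4 235.   66. ]
lamp [479.1   9.5  46. ]
lamp [470.6 -47.1  46. ]
cor [488.1  16.6  46. ]
cor [475.6 -57.6  46. ]
cor [429.4  29.5  46. ]
cor [418.3 -48.9  46. ]
[534.6  78.3   0. ] [470.6 234.6  20. ] vial [368.2 139.   55. ] petri [568.4 -20.8  10. ]
[[262.23434363 272.87027436]
 [168.84873069 305.91300242]
 [332.46331119 204.6375805 ]
 [ 82.5741364  163.43389447]
 [244.52749818  63.67202878]]
[[142.79826816 191.71072297]
 [ 59.40151708 151.76042544]
 [242.28215476 187.96022402]
 [123.1254623   67.07878121]
 [295.86351388  98.73660868]]
[[377.52229179 520.86920431]
 [303.49412735 443.95314362]
 [459.70719949 482.86228055]
 [383.75236562 409.24083418]] [[728.13414946 389.03496764]
 [622.68866423 376.35158622]
 [736.57580981 308.15687984]
 [631.59646672 295.52116454]]
```

View pics/sc.png

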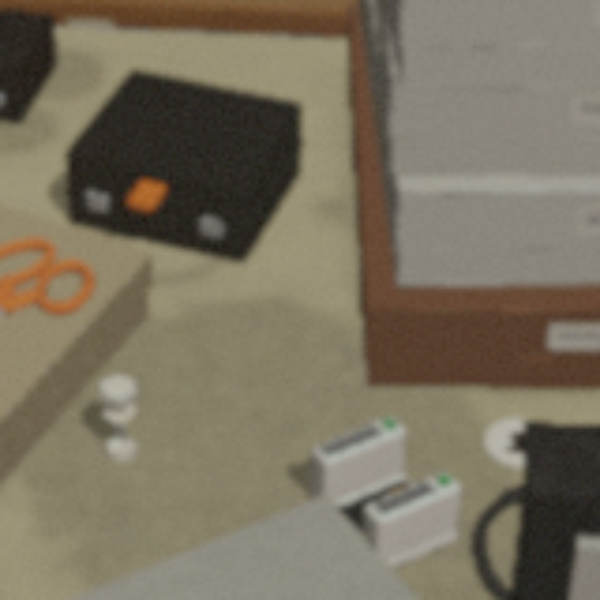

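The view agrees with the fits: case at about (575,329), yaw 0.53, and charger at about (453,-15), yaw -0.15. I'll move above the tab.

```bash
python3 -m crank '[[[0,2.74,-2.08,0,0.097],[0,2.74,-2.08,0,0.097],[0,2.74,-2.08,0,0.097],[0,2.74,-2.08,0,0.097],[0,2.74,-2.08,0,0.097],[0,2.74,-2.08,0,0.097],[0,2.74,-2.08,-1,0.097],[0,2.74,-2.08,-2,0.097],[0,2.74,-2.08,-3,0.097],[0,2.74,-2.08,-4,0.097],[0,0,0,0,0],[0,0,0,0,0]]]' 25
```

```text
t: 3.3
eef_pos: [506.2, 290.0, 132.3]
ee_rot: [-0.001, -0.261, 0.965, 0.0]
force: [-0.8, 0.0, 1.0]
opening: 42.9
grasp_force: 0.0
```

```bash
python3 -m crank '[[[0,0.02,0,-3,0],[0,0.02,0,-3,0],[0,0.02,0,-3,0],[0,0,0,0,0],[-0.8,0,0,0,0],[-0.8,0,0,0,0],[-0.8,0,0,0,0],[-0.8,0,0,0,0],[-0.8,0,0,0,0]]]' 25; python3 -c "
from h import *
c=read_camera('scene'); save(c,'p1.png',(240,100,400,260),3.75)"
```

```text
t: 4.2
eef_pos: [508.8, 290.9, 45.6]
ee_rot: [0.002, -0.262, 0.965, -0.0]
force: [-1.7, -3.6, 7.8]
opening: 19.1
grasp_force: 28.4
```

View pics/p1.png

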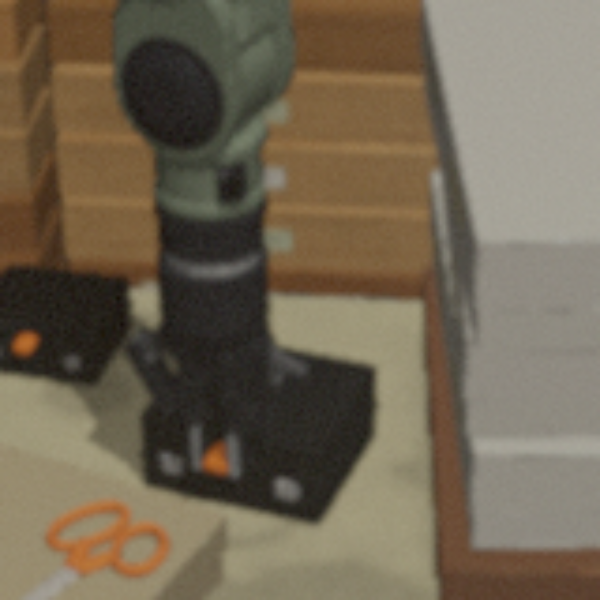

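```bash
python3 -m crank '[[[-0.8,0.12,0.07,1.04,0],[-0.8,0.12,0.07,1.04,0],[-0.8,0.25,0.15,1.0,0],[-0.8,0.25,0.15,1.0,0],[-0.8,0.37,0.22,0.95,0],[-0.8,0.37,0.22,0.95,0],[-0.8,0.5,0.29,0.87,0],[-0.8,0.5,0.29,0.87,0],[-0.8,0,0,0,0]]]'
```

```text
t: 5.15
eef_pos: [533.9, 305.1, 122.4]
ee_rot: [0.001, -0.262, 0.965, -0.001]
force: [4.8, -3.6, -3.1]
opening: 19.3
grasp_force: 25.3
```

Tracking well with low forces, so I'll continue over the top.

```bash
python3 -m crank '[[[-0.8,0.6,0.35,0.78,0],[-0.8,0.6,0.35,0.78,0],[-0.8,0.7,0.4,0.67,0],[-0.8,0.7,0.4,0.67,0],[-0.8,0.77,0.45,0.54,0],[-0.8,0.77,0.45,0.54,0],[-0.8,0.84,0.49,0.4,0],[-0.8,0.84,0.49,0.4,0],[-0.8,0.88,0.51,0.25,0],[-0.8,0.88,0.51,0.25,0],[-0.8,0.9,0.52,0.1,0],[-0.8,0.9,0.52,0.1,0],[-0.8,0,0,0,0]]]'
```

```text
t: 6.45
eef_pos: [627.8, 357.8, 176.9]
ee_rot: [0.001, -0.262, 0.965, -0.002]
force: [3.1, -8.0, 3.9]
opening: 18.9
grasp_force: 24.5
```

```bash
python3 -m crank '[[[-0.8,0.9,0.52,-0.07,0],[-0.8,0.9,0.52,-0.07,0],[-0.8,0.9,0.52,-0.15,0],[-0.8,0.9,0.52,-0.2,0],[-0.8,0,0,0,0],[0.2,0,0,0,0],[0.2,0,0,0,0],[0.2,0,0,0,0],[0.2,0,0,2,0],[0.2,0,0,3,0],[0.2,0,0,3,0],[0.2,-3,-1.8,0,0],[0.2,-3,-1.8,0,0],[0.2,-3,-1.8,0,0],[0.2,-3,-1.8,0,0],[0.2,0,0,0,0]]]'
cat > look.py <<'E'
from h import *
import sys
n=sys.argv[1]
c=read_camera("top"); s=read_camera("scene")
f=np.hstack([cv2.resize(c["frame"][110:310,200:400],(400,400)),cv2.resize(s["frame"][120:320,240:440],(400,400))])
cv2.imwrite("pics/"+n,f[:,:,::-1])
for cam,nm in((c,"top"),(s,"scene")):
    for k,z in dict(pocket=12,battery=12,orange_end=26,lid_hinge=44).items():
        for r in nets.landmark_of(cam,k)[:2]: print(nm,k,round(r["p"],2),np.round(r["point"],1),at(cam,r["point"],z))
E
python3 look.py p2.png
```

```text
t: 8.05
eef_pos: [536.2, 306.9, 250.1]
ee_rot: [-0.003, -0.262, 0.965, 0.0]
force: [0.8, 0.5, 0.7]
opening: 51.2
grasp_force: 0.0
top pocket 0.68 [266.3 197.5] [578.5 327.3  12. ]
top pocket 0.34 [405.4 229.9] [489.1 -21.5  12. ]
top orange_end 0.48 [259.4 186.3] [605.  342.6  26. ]
top lid_hinge 0.6 [161.5 197.3] [580.  586.1  44. ]
top lid_hinge 0.58 [253.6 176.5] [626.6 354.2  44. ]
scene pocket 0.77 [310.  218.7] [580.4 328.5  12. ]
scene pocket 0.71 [257.4 191.1] [550.  548.7  12. ]
scene battery 0.64 [309.3 217.9] [581.4 332.9  12. ]
scene orange_end 0.46 [313.5 208.4] [608.1 346.5  26. ]
scene lid_hinge 0.95 [258.2 177.2] [570.5 570.1  44. ]
scene lid_hinge 0.82 [317.3 198.3] [632.7 359.1  44. ]
```

View pics/p2.png

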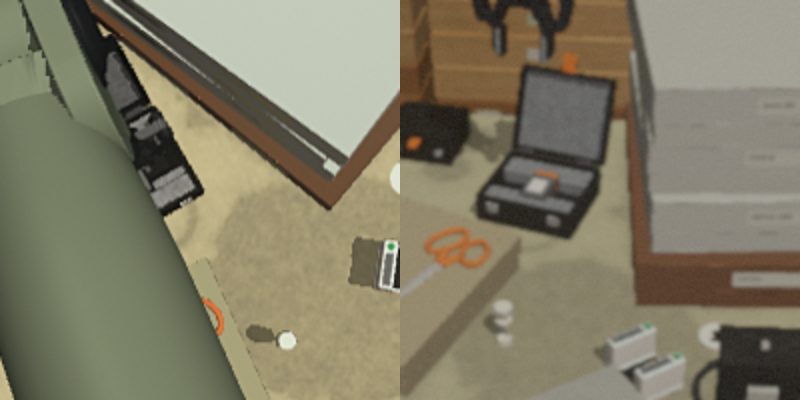

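```bash
python3 -m crank '[[[0.5,2.06,1.1,0,0],[0.5,2.06,1.1,-3,0],[0.5,0,0,-4,0],[0.5,0,0,-4,0],[0.5,0,0,-4,0],[0.5,0,0,-4,0],[0.5,0,0,0,0],[0.5,0,0,0,0]]]' 35
```

```text
t: 9.35
eef_pos: [582.9, 330.5, 60.4]
ee_rot: [-0.001, -0.262, 0.965, -0.0]
force: [0.1, 0.1, 1.0]
opening: 64.1
grasp_force: 0.0
```

```bash
python3 -m crank '[[[0.5,-0.3,-0.1,-1.2,0],[0.5,0,0,-1.2,0],[0.5,0,0,-1.2,0],[0.5,0,0,-0.6,0],[0.5,0,0,-0.5,0],[0.5,0,0,0,0],[0.5,0,0,0,0]]]' 35
```

```text
t: 10.05
eef_pos: [580.3, 329.6, 13.5]
ee_rot: [0.0, -0.262, 0.965, 0.0]
force: [-0.3, 0.4, -0.3]
opening: 64.0
grasp_force: 0.0
```

```bash
python3 -m crank '[[[-0.6,0,0,0,0],[-0.6,0,0,0,0],[-0.6,0,0,0,0],[-0.6,0,0,0,0],[-0.6,0,0,0,0],[-0.6,0,0,0,0]]]' 35;  python3 -m crank '[[[-0.6,0,0,0.8,0],[-0.6,0,0,0.8,0],[-0.6,0,0,0.8,0],[-0.6,0,0,0.8,0],[-0.6,0,0,0.8,0],[-0.6,0,0,0,0]]]'
```

```text
t: 10.65
eef_pos: [580.6, 329.8, 14.1]
ee_rot: [0.001, -0.262, 0.965, 0.0]
force: [-0.3, 0.4, 5.6]
opening: 33.4
grasp_force: 36.9
t: 11.25
eef_pos: [581.2, 330.0, 55.2]
ee_rot: [0.001, -0.262, 0.965, 0.0]
force: [0.7, -0.3, -1.8]
opening: 33.6
grasp_force: 36.2
```

```bash
python3 -m crank '[[[-0.6,0,0,2,0],[-0.6,0,0,2.5,0],[-0.6,0,0,2.5,0],[-0.6,-1.6,-1.5,0,0],[-0.6,-1.6,-2.5,0,-0.085],[-0.6,-1.6,-2.5,0,-0.085],[-0.6,-1.6,-2.5,0,-0.085],[-0.6,-1.6,-2.5,0,-0.085],[-0.6,-1.6,-2.5,0,-0.085],[-0.6,-1.5,-2.5,0,-0.085],[-0.6,-1.5,-2.5,-1,-0.085],[-0.6,0,-2.2,-2,-0.09],[-0.6,0,0,-3,0],[-0.6,0,0,-2.5,0],[-0.6,0,0,-1.5,0],[-0.6,0,0,0,0],[-0.6,0,0,0,0]]]'; python3 look.py p3.png
```

```text
t: 12.95
eef_pos: [454.1, 117.6, 23.7]
ee_rot: [-0.0, 0.077, 0.997, -0.0]
force: [-0.1, 0.5, -1.2]
opening: 33.2
grasp_force: 36.1
top pocket 0.83 [267.1 196.7] [580.5 325.3  12. ]
top pocket 0.56 [175.2 214.8] [539.4 561.6  12. ]
top lid_hinge 0.63 [160.4 193.6] [589.5 589.   44. ]
top lid_hinge 0.61 [482.7 242.3] [ 452.2 -204.7   44. ]
scene pocket 0.77 [255.2 193.3] [537.7 542.4  12. ]
scene pocket 0.63 [309.1 218.3] [579.7 331.7  12. ]
scene battery 0.55 [322.1 272.5] [457.1 127.9  12. ]
scene orange_end 0.83 [335.8 263. ] [495.9 121.2  26. ]
scene lid_hinge 0.73 [320.7 198.2] [640.6 353.2  44. ]
scene lid_hinge 0.72 [257.6 176.3] [572.2 575.9  44. ]
```

View pics/p3.png

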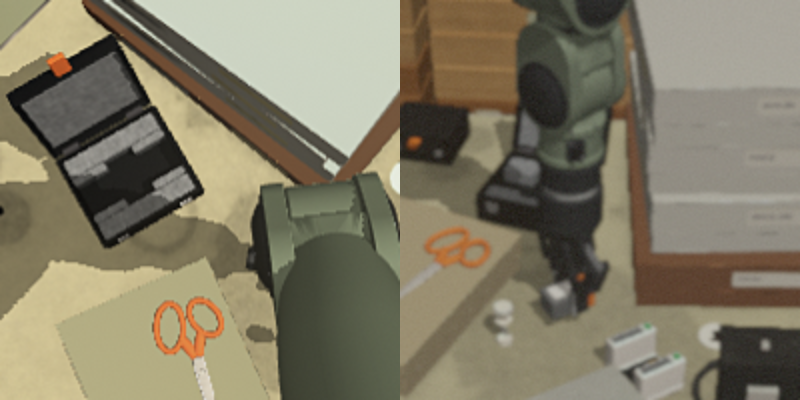

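```bash
python3 -m crank '[[[-0.6,0,0,-0.7,0],[-0.6,0,0,-0.5,0],[-0.6,0,0,-0.4,0],[-0.6,0,0,-0.3,0],[-0.6,0,0,-0.15,0],[-0.6,0,0,0,0],[-0.6,0,0,0,0]]]'
```

```text
t: 14.15
eef_pos: [454.2, 117.6, 3.0]
ee_rot: [-0.0, 0.077, 0.997, 0.0]
force: [-0.7, 1.2, -1.0]
opening: 33.5
grasp_force: 36.1
```

```bash
python3 -m crank '[[[-0.6,0,0,-0.06,0],[-0.6,0,0,-0.06,0],[-0.6,0,0,-0.06,0],[-0.6,0,0,0,0],[-0.6,0,0,0,0]]]'
```

```text
t: 14.65
eef_pos: [454.4, 117.6, 2.1]
ee_rot: [0.0, 0.077, 0.997, 0.0]
force: [-2.4, -0.2, 8.4]
opening: 33.5
grasp_force: 37.4
```

```bash
python3 -m crank '[[[-0.3,0,0,0,0],[0.2,0,0,0,0],[0.6,0,0,0,0],[1,0,0,0,0],[1,0,0,0,0],[1,0,0,0,0],[1,0,0,2,0],[1,0,0,3,0],[1,0,0,2,0],[1,0,0,0,0.143],[1,0,0,0,0.143],[1,0,0,0,0.143],[1,0,0,0,0.143],[1,0,0,0,0.143],[1,0,0,0,0.143],[1,0,0,0,0.143],[1,0,0,0,0.143],[1,0,0,0,0.143],[1,0,0,0,0.143],[1,0,0,0,0.141]]]'; python3 -m crank '[[[1,0,0,0,0],[1,0,0,0,0]]]' 30;  python3 -c "
from h import *
c=read_camera('scene'); save(c,'p4.png',(260,170,420,330),3.75)"
```

```text
t: 16.65
eef_pos: [454.0, 117.5, 71.1]
ee_rot: [-0.0, -0.653, 0.758, 0.0]
force: [0.1, -1.2, 0.4]
opening: 85.1
grasp_force: 0.0
t: 16.85
eef_pos: [454.1, 117.6, 71.1]
ee_rot: [-0.0, -0.649, 0.761, 0.0]
force: [-0.2, -0.2, 0.1]
opening: 85.5
grasp_force: 0.0
```

View pics/p4.png

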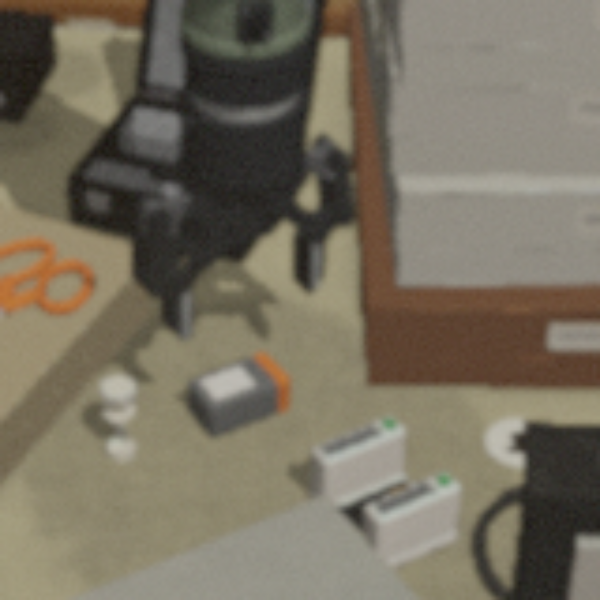

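Run:
```python
from h import *
s=read_camera("scene")
T=lambda u,v,z:at(s,(260+u/3.75,170+v/3.75),z)
print(T(240,382,28),"orange top edge",T(255,355,28),T(288,382,28),"left",T(190,390,28),T(214,410,28))
for k in("battery","orange_end"):
    print(k,[(r["p"],at(s,r["point"],0 if k=="battery" else 14)) for r in nets.landmark_of(s,k)[:2]])
c=read_camera("top")
for z in(0,60,110,140): print(z,at(c,(425,280),z),at(c,(415,370),z),at(s,(320,305),z))
```

```text
[450.2 112.6  28. ] orange top edge [475.3 127.   28. ] [474.   92.6  28. ] left [420.5 127.2  28. ] [420.  102.3  28. ]
battery [(0.69, array([448.7, 109.9,   0. ])), (0.3, array([495.3, 121. ,   0. ]))]
orange_end [(0.92, array([484.8, 105.6,  14. ]))]
0 [362.7 -68.8   0. ] [139.9 -37.1   0. ] [387.8  52.9   0. ]
60 [364.2 -56.4  60. ] [153.  -26.3  60. ] [348.9   5.8  60. ]
110 [365.4 -46.  110. ] [163.9 -17.3 110. ] [316.4 -33.5 110. ]
140 [366.1 -39.8 140. ] [170.5 -12.  140. ] [296.9 -57.1 140. ]
```

```bash
python3 -m crank '[[[1,-0.05,0,-2,0],[1,0,0,-2,0],[1,0,0,-1.5,0],[1,0,0,-0.8,0],[1,0,0,-0.8,0],[1,0,0,0,0],[-0.2,0,0,0,0],[-0.2,0,0,0,0],[-0.2,0,0,0,0],[-0.2,0,0,0,0],[-0.2,0,0,0,0],[-0.2,0,0,0,0]]]' 30
```

```text
t: 18.3
eef_pos: [453.6, 117.7, 0.8]
ee_rot: [0.0, -0.65, 0.76, 0.0]
force: [-2.9, 1.0, 6.4]
opening: 59.4
grasp_force: 33.2
```

Gripped at the ends, so the battery centre is now exactly known. I'll release it and step back so I can check camera bias against the arm.

```bash
python3 -m crank '[[[1,0,0,0,0],[1,0,0,0,0],[1,0,0,0,0],[1,0,0,3,0],[1,0,0,3,0],[1,0,0,3,0],[1,0,4,2,0],[1,0,4,2,0],[1,0,4,0,0],[1,0,4,0,0],[1,0,4,0,0],[1,0,0,0,0],[1,0,0,0,0]]]'
python3 - <<'E'
from f import *
import h
print(bot.get_state()["eef_pos"])
s=read_camera("scene")
a=c["frame"][190:270,320:440]; b=s["frame"][240:340,290:410]
o=np.zeros((400,800,3),np.uint8); o[:320,:400]=cv2.resize(a,None,fx=4,fy=4)[:320,:400]; 
o=np.hstack([cv2.resize(a,(480,320)),cv2.resize(b,(320,267))[:267].repeat(1,0) if 0 else cv2.copyMakeBorder(cv2.resize(b,(320,267)),0,53,0,0,0)])
cv2.imwrite("pics/p5.png",o[:,:,::-1])
xb=None
for cam,nm in((c,"top"),(s,"scene")):
    h.c=cam; import f; f.c=cam
    for t,P,x0 in(("battery",box(60,34,0,28),[453.6,117.6,-.158]),("charger",box(60,78,0,46),[453,-15,-.15])):
        pc=proj(cam,[[x0[0],x0[1],20]])[0]
        try: fit(t,P,x0,pc)
        except Exception as e: print(nm,t,repr(e))
E
```

```text
t: 19.6
eef_pos: [453.2, 318.1, 129.7]
ee_rot: [-0.0, -0.651, 0.759, -0.0]
force: [-0.4, 0.1, -0.5]
opening: 85.2
grasp_force: 0.0
[453.1743492  317.18660242 129.77778111]
battery 0.77 [344.4, 232.3, 360.9, 257.2] 378
battery [ 4.55406170e+02  1.19750902e+02 -1.67864766e-01] 33.43529411764706
charger 0.57 [385.6, 232.0, 421.3, 257.3] 780
charger [ 4.52746142e+02 -1.41911008e+01 -1.59022955e-01] 102.47450980392158
battery 0.65 [310.5, 264.4, 337.9, 287.3] 431
battery [ 4.57410993e+02  1.18213317e+02 -1.33757665e-01] 38.411764705882355
charger 0.87 [340.4, 280.9, 383.0, 321.0] 985
charger [ 4.56442435e+02 -1.60259762e+01 -2.39102364e-01] 233.28627450980392
```

View pics/p5.png

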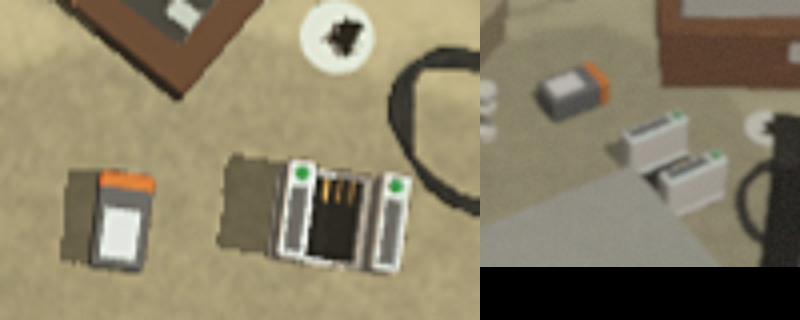

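Run:
```python
from h import *
c=read_camera("top")
q=lambda u,v,z:at(c,(u/4+320-.4,v/4+190-.4),z)
A=np.array([q(*p,46) for p in[(289,159),(411,177),(278,256),(401,272)]]);B=np.array([q(*p,28) for p in[(100,170),(156,179),(93,266),(150,271)]])
print(A,A.mean(0),B,B.mean(0))
# lamps / channel
print(q(303,173,46),q(397,186,46), "chan", q(318,215,46),q(376,222,46))
```

```text
[[488.1  17.2  46. ]
 [475.7 -56.8  46. ]
 [429.3  25.7  46. ]
 [418.1 -48.6  46. ]] [452.8   -15.625  46.   ] [[485.2 131.7  28. ]
 [479.   97.2  28. ]
 [426.1 137.3  28. ]
 [422.3 102.3  28. ]] [453.15  117.125  28.   ]
[479.4   8.9  46. ] [470.4 -48.1  46. ] chan [453.7   0.6  46. ] [448.7 -34.5  46. ]
```

```bash
python3 -m crank '[[[1,0,-4,0,0],[1,0,-4,0,0],[1,0,-4,0,0],[1,0,-4,-2,0],[1,0,-4,-2,0],[1,0,0,-3,0],[1,0,0,-3,0],[1,0,0,-2,0],[1,0,0,-1,0],[1,0,0,0,0],[-0.2,0,0,0,0],[-0.2,0,0,0,0],[-0.2,0,0,0,0],[-0.2,0,0,0,0],[-0.2,0,0,0,0],[-0.2,0,0,0,0]]]' 40; python3 -m crank '[[[-0.2,0,0,1,0],[-0.2,0,0,2,0],[-0.2,0,0,3,0],[-0.2,0,0,0,0]]]'
```

```text
t: 21.55
eef_pos: [454.6, 117.7, 1.4]
ee_rot: [0.001, -0.65, 0.76, -0.001]
force: [-1.5, -0.3, 6.1]
opening: 59.0
grasp_force: 44.2
t: 21.95
eef_pos: [456.4, 118.0, 63.8]
ee_rot: [0.003, -0.65, 0.76, -0.002]
force: [1.0, -0.4, -2.3]
opening: 59.3
grasp_force: 44.1
```

```bash
python3 -m crank '[[[-0.2,0,-1.4,1,0],[-0.2,0,-3,0,0],[-0.2,0,-3,0,0],[-0.2,0,-3,0,0],[-0.2,-0.2,-2,0,0],[-0.2,0,-1,0,0],[-0.2,0,0,0,0],[-0.2,0,0,0,0],[-0.2,0,0,0,0]]]'
```

```text
t: 22.85
eef_pos: [451.5, -15.5, 70.1]
ee_rot: [0.0, -0.651, 0.759, 0.0]
force: [0.1, 0.6, -2.4]
opening: 58.9
grasp_force: 44.0
```

```bash
python3 -m crank '[[[-0.2,0.05,-0.05,-1,0],[-0.2,0,0,-1,0],[-0.2,0,0,-0.6,0],[-0.2,0,0,-0.4,0],[-0.2,0,0,-0.4,0],[-0.2,0,0,0,0]]]';python3 -c "
from h import *
c=read_camera('scene'); save(c,'p6.png',(300,230,420,330),5)"
```

```text
t: 23.45
eef_pos: [451.7, -16.9, 35.6]
ee_rot: [-0.0, -0.65, 0.76, 0.0]
force: [1.0, 0.1, -1.5]
opening: 59.2
grasp_force: 44.0
```

View pics/p6.png

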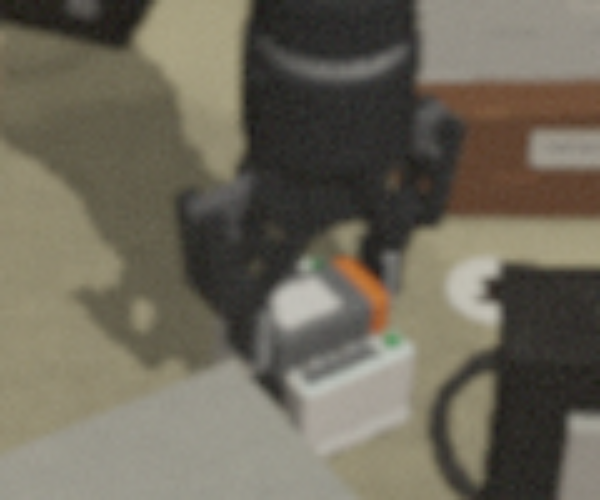

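The battery is between the cheeks (330,300) with no contact and its orange end at the lamps. I'll lower it gently.

```bash
python3 -m crank '[[[-0.2,0.03,0.03,-0.6,0],[-0.2,0,0,-0.6,0],[-0.2,0,0,-0.5,0],[-0.2,0,0,-0.3,0],[-0.2,0,0,-0.2,0],[-0.2,0,0,0,0],[-0.2,0,0,0,0]]]'
```

```text
t: 24.2
eef_pos: [452.5, -16.7, 14.2]
ee_rot: [0.0, -0.65, 0.76, -0.0]
force: [-0.8, -0.6, -1.1]
opening: 59.0
grasp_force: 44.0
```

```bash
python3 -m crank '[[[-0.2,0,0,-0.1,0],[-0.2,0,0,-0.08,0],[-0.2,0,0,-0.08,0],[-0.2,0,0,-0.06,0],[-0.2,0,0,0,0],[-0.2,0,0,0,0]]]'
```

```text
t: 24.8
eef_pos: [452.5, -16.7, 11.4]
ee_rot: [0.0, -0.65, 0.76, -0.0]
force: [-1.8, 1.0, 5.2]
opening: 59.4
grasp_force: 44.7
```

```bash
python3 -m crank '[[[0,0,0,0,0],[0.4,0,0,0,0],[0.8,0,0,0,0],[0.8,0,0,0,0],[0.8,0,0,0,0],[0.8,0,0,2,0],[0.8,0,0,3,0],[0.8,0,0,3,0],[0.8,0,4,3,0],[0.8,0,4,0,0],[0.8,0,4,0,0],[0.8,0,4,0,0],[0.8,0,4,0,0],[0.8,0,0,0,0],[0.8,0,0,0,0]]]'; python3 -c "
from h import *
c=read_camera('top'); s=read_camera('scene')
a=cv2.resize(c['frame'][210:270,370:440],(490,420)); b=cv2.resize(s['frame'][150:330,240:400],(310,349))
cv2.imwrite('pics/p7.png',np.hstack([a,cv2.copyMakeBorder(b,0,71,0,0,0)])[:,:,::-1])
for k,z in dict(orange_end=24,battery=10,charger=0,lamp_end=24).items(): print(k,[(round(r['p'],2),at(q,r['point'],z)) for q in(c,s) for r in nets.landmark_of(q,k)[:1]])"
```

```text
t: 26.3
eef_pos: [452.0, 183.9, 120.7]
ee_rot: [-0.0, -0.651, 0.759, -0.0]
force: [-0.0, -0.2, -0.2]
opening: 76.9
grasp_force: 0.0
orange_end [(0.79, array([482.1, -19.8,  24. ])), (0.61, array([484.3, -20.3,  24. ]))]
battery [(0.72, array([450.5, -12. ,  10. ])), (0.55, array([454.1, -22.6,  10. ]))]
charger [(0.64, array([447.1, -18.5,   0. ])), (0.8, array([446.8, -19.3,   0. ]))]
lamp_end [(0.87, array([486.3, -18.4,  24. ])), (0.93, array([490.8, -23.6,  24. ]))]
```

View pics/p7.png

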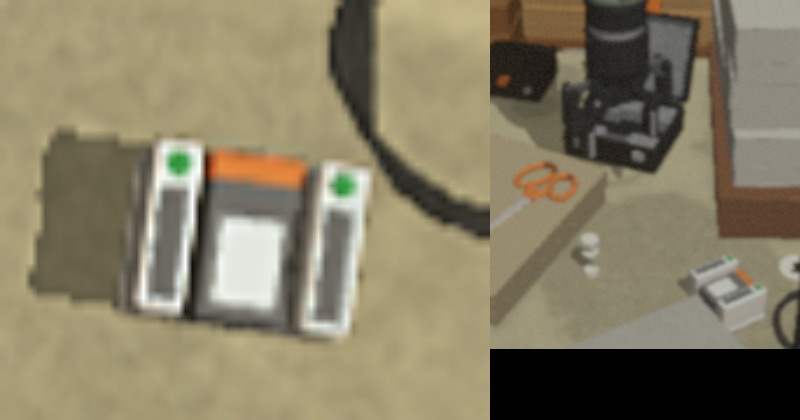

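The battery is seated flush with its orange end at the lamps, the lid is open, and the bystanders haven't moved. Handing in.

```bash
python3 -c "
from plant import workorder
print(workorder.hand_in())"
```

```text
the job is handed in; nothing more can be done
None
```

I handed the job in at about 26 s of the 67 s, and it returned no verdict: in the last pictures the battery sits flush in the charger (within about 1 mm by eye) with its orange end at the lamps. The lid is standing open, and nothing I did touched the vial, tin, marker or petri dish.

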